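# Lid the whistling kettle and hold its whistle flap open for cleaning

## Robot

A 6-joint arm with a two-finger parallel gripper is mounted at the origin on a cart in front of the work surface, level with it; the furniture and walls round the work are solid. World frame = base frame: x ahead of the robot, y to its left, z up, the work surface at z = 0. Lengths are in m, angles in rad, forces in N, time in s.
With the tool pointing down it reaches from about 0.275 to 1 m from the base axis. Payload 8.4 kg.
Tool frame: the origin (TCP) lies at the very end of the fingers, on their centre line; the grasp point (between the pads) lies manip.grip_depth behind it (manip.grip_depth is the distance from the TCP to the grasp point, in m); z points along the fingers, y is the line along which they close (so a half turn about z gives the same grasp; the last joint's range is limited). The gripper opens to 85 mm and grips with 20 to 120 N. Pads are 22 mm wide; open, the fingers measure 114 mm over their backs; the gripper's body (76 mm by 85 mm) begins 54 mm behind the grasp point. The pads swing forward as they close: fully open they stand 13 mm farther back than shut.
Start: joints at [-1.348, 0.353, 1.633, -0, 1.155, -0.002], TCP at [0.139, -0.609, 0.231] pointing down, gripper open.
Joint ranges: [-2.63, 2.63], [-0.92, 2.1], [0.06, 2.66], [-1.3, 4.44], [0, 2.69], [-3.02, 3.02]. Speed limits (rad/s): [2.22, 2.22, 2.79, 3.14, 3.14, 3.14].

## Interface

Orientations are given as a 3x3 rotation matrix whose columns are the frame's x, y, z axes.
In Python, from plant import manip, optics gives the robot as it stands.
- The arm moves only by the tool apply_moves, never from a script. Its argument "moves" is a list of rows, each a list of 2 entries, a list of its own where there are three numbers: the shift along the world's x, y, z in cm, then the turn, a rotation vector about the world's x, y, z in degrees. In form: [[[x, y, z], [ax, ay, az]], ...]. A call has 1 to 8 rows; each row is the pose to reach, as a shift and turn from the pose commanded when the call began; what a row does not reach only later rows make up. A row lasts 1/12 s, in which the tool goes at most 41.7 mm and 7.16 degrees, less where a joint would pass 70% of its speed; a pose out of reach is approached as far as the arm can. A call with a gripper value outside its range is refused whole. "claw" is the opening in per cent of the stroke, from 0 (shut) to 100 (fully open), set as the call begins (left out, the last holds). The fingers move at their own pace and stop on an object; "newtons" is the grip in N (left out, the last holds). Time passes only in rows, so rows that repeat a pose let the fingers close. It gives the time, the measured TCP pose, the force, the opening and the grip force at its end, in the units of the state.
- manip.observe(): the state, without advancing time (a new reading comes with each control period).
- optics.capture(name): name is "scene" or "side" or "wrist"; returns the picture (384x512x3 uint8, red, green, blue); there is no depth.
- optics.calibration(name): a dict with "mtx" (3x3 intrinsics, pixels), "R" (3x3) and "t" (3): a world point X has camera coordinates R X + t. Camera axes: x right, y down, z forward; pixel columns grow to the right and rows downward; lengths in m; the calibration is good to about 2 mm. A picture is of the moment at which its call begins: read the wrist's pose just before it. calibration takes no time and is no camera call; for the wrist camera it gives the pose at the moment of the call.
- manip.close_job(): hands the job in; it is judged then, once.
The state is a dict: "t": time; "joint_positions": joint angles; "qd": joint speeds; "tau": joint torques, N m; "eef_pos": TCP position; "eef_rot": TCP orientation; "ft_force": force on the tool from outside, world axes, zero at the start; "ft_torque": the same for the moment, N m; "width": finger opening in m; "finger_force": force on a finger pad.
Only numpy, scipy, OpenCV 4.12 (cv2) and the standard library are available. Lean on these libraries where they do the work, as an engineer would, in place of code of your own. Each camera call takes 0.05 s, during which the arm holds its last target. There are 200 camera calls.

## Task

The whistle of this filled stove-top kettle is clogged with scale. First set the kettle's loose lid back on its filling mouth, seated level all round, and let go of it, so that no scale falls into the water; then swing the sprung whistle flap on the spout open to about 45 degrees and keep holding it there for me to brush it from both sides, since it snaps shut when let go. Finish still holding the flap, and do not drop the lid, shove or tip the kettle, or disturb the mug and the capsules.

Things in the scene. Friction and masses are not known exactly. Their poses are not given: they have to be found in the camera images.
- kettle: Stove-top kettle of bright steel, loose on the worktop, 1.4 kg as filled: round body 149 mm across, open mouth at its top, 108 mm high. Origin: centre of its underside; +z up, +x towards the short leaning spout, -x towards the black C-shaped side handle (reaches 132 mm from the axis, 105 mm high). The spout starts pointing roughly at the robot.
- kettle_rim (a point): Centre of the kettle's filling mouth, level with the top of its rim (108 mm above the underside, on the axis). The mouth is 86 mm wide inside and its rim 94 mm outside; hollow below.
- kettle_lid: The kettle's loose lid, bright steel, 120 g, upright on the worktop at the left: a 78 mm skirt 10 mm deep (goes into the mouth with about 4 mm play all round), above it a 95 mm flange that rests on the mouth's rim, a low dome and a black knob. Origin: centre of the skirt's underside, +z up. Seated, it lies on the kettle's axis, 98 mm above the kettle's underside.
- lid_knob (a point): Middle of the round black knob on the lid, 36 mm above the lid's origin; the knob is 26 mm across, between 28 and 45 mm above the origin; grip it from above. The dome beside it is 21 mm above the origin: keep the fingertips above that.
- whistle_flap (a joint): Opening angle of the whistle flap, rad: 0 shut on the spout's mouth, growing as the flap swings up and back towards the lid; stop at 1.5; 45 degrees is 0.785. A spring shuts it: about 1 N at the ball knob when shut, 2 N at 45 degrees.
- flap_hinge (a point): Middle of the flap's hinge pin, which lies along the kettle's y axis at the upper, inner edge of the spout's mouth: at x 85, y 0, z 112 mm in the kettle's frame. Axes as the kettle's.
- flap_grip (a point): Centre of the black ball knob on the flap, 22 mm across, on a short neck; pinched across, along the kettle's y, it can turn between the fingers. The 36 mm steel flap is about 25 mm below. It circles the pin at 45 mm; in the kettle's frame it is at x 130, z 117 mm (shut), x 113, z 147 mm (45 degrees). Its axes move with the flap: z away from the spout's mouth.
- mug: Spotted mug, 93 mm high and about 92 mm across with a side handle, to the left behind the lid. Bystander. Origin: under its middle.
- capsule_a: Coffee capsule, 37 mm across and 27 mm high, behind the kettle. Bystander. Origin: centre of its underside.
- capsule_b: Coffee capsule, 37 mm across and 27 mm high, behind the first one. Bystander. Origin: centre of its underside.

How it is judged:
On the way, in this order (a step that is already met when the one before it is completed fails the run):
1. the lid is seated in the kettle's mouth and let go, the flap still shut (horizontal distance between kettle_lid and kettle_rim below 0.006 m and z of kettle_lid in the frame of kettle between 0.095 and 0.101 m and angle between the z axis of kettle_lid and the z axis of kettle, either way round below 0.07 rad and contact force between each of the arm, the fingers and kettle_lid below 0.05 N and value of joint whistle_flap below 0.15 rad), for 0.3 s.
2. the fingers hold the flap open at about 45 degrees (horizontal distance between kettle_lid and kettle_rim below 0.006 m and z of kettle_lid in the frame of kettle between 0.095 and 0.101 m and angle between the z axis of kettle_lid and the z axis of kettle, either way round below 0.07 rad and contact force between each of the arm, the fingers and kettle_lid below 0.05 N and value of joint whistle_flap between 0.628 and 0.942 rad and velocity of joint whistle_flap between -0.15 and 0.15 rad/s and contact force between the fingers and whistle_flap above 0.5 N), for 0.5 s.
At the end, for the whole second after the job is handed in: The lid sits in the kettle's mouth (within 6 mm of its centre, level within 4 degrees, at its seated height) and is not touched; the fingers hold the whistle flap open between 36 and 54 degrees, still; the kettle stands upright within 30 mm of where it was (all of step 2 and distance of kettle from where it was at the start of the episode below 0.03 m and angle between kettle's own z axis and vertical below 0.08 rad); the arm keeps its last pose, push and grip.
It fails at once if the kettle is shoved or tipped (distance of kettle from where it was at the start of the episode above 0.03 m or angle between kettle's own z axis and vertical above 0.15 rad).
It fails at once if the lid is dropped onto the kettle or the worktop (contact force between each of the fingers, kettle and kettle_lid below 0.02 N and height (world z) of kettle_lid above 0.01 m and linear speed of kettle_lid above 0.5 m/s).
It fails at once if the mug or a capsule is disturbed (distance of any of mug, capsule_a, capsule_b from where it was at the start of the episode above 0.02 m).
It also fails if it takes over 58 s, if anything falls off the work surface, if the arm or the gripper's body presses on something with over 40 N, if the wrist force passes 120 N, or if a joint passes its speed limit or range.

## Working session

There is one attempt and no reset: what is moved stays moved. The work goes in short steps, Python scripts to look and compute and a tool call to move; the robot and the scene stay as the last step left them, time stands still between calls to the robot, and variables do not carry over. Pictures are saved under pics/ and viewed, at most 10 in all, crops included, and the job is handed in when it is done.

Besides the shell and the picture viewer there is one more tool, called after "Call:" as name([rows], argument=value, ...), one row to a line, values as JSON. apply_moves: Moves the arm, as the interface text tells. Its arguments: {"type":"object","properties":{"moves":{"type":"array"},"claw":{"type":"number"},"newtons":{"type":"number"}},"required":["moves"]}

```bash
mkdir -p pics
python3 - <<'E'
from plant import manip, optics
import cv2,numpy as np
s=manip.observe();print(s['t'],s['eef_pos'],s['eef_rot'],s['width'],manip.grip_depth)
for n in ['scene','side']:
    im=optics.capture(n);cv2.imwrite(f'pics/{n}0.png',im[:,:,::-1])
    c=optics.calibration(n);print(n,c['mtx'],c['R'],c['t'],-c['R'].T@c['t'])
a=cv2.imread('pics/scene0.png');b=cv2.imread('pics/side0.png')
cv2.imwrite('pics/both0.png',cv2.resize(np.vstack([a,b]),None,fx=.78,fy=.78))
E
```

```text
0.0 [ 0.13921665 -0.60878351  0.23053742] [[ 9.74843612e-01  2.22889718e-01 -3.24886304e-04]
 [ 2.22889954e-01 -9.74842571e-01  1.42486434e-03]
 [ 8.74611027e-07 -1.46143380e-03 -9.99998932e-01]] 0.08553184519634872 0.0187
scene [[367.73958602   0.         257.62739887]
 [  0.         367.73958602 190.8728195 ]
 [  0.           0.           1.        ]] [[ 0.71318385 -0.70093501  0.00767495]
 [-0.48584043 -0.50216378 -0.71539542]
 [ 0.50529978  0.50647966 -0.69867767]] [-0.4761507   0.33521374  0.64338645] [ 0.17734034 -0.49128065  0.69298455]
side [[418.88954694   0.         253.29035281]
 [  0.         418.88954694 185.05809573]
 [  0.           0.           1.        ]] [[ 0.91418449 -0.40497368 -0.01621852]
 [-0.32569324 -0.71022306 -0.62410505]
 [ 0.24122735  0.57582942 -0.7811721 ]] [-0.57530526  0.21382463  0.8330562 ] [ 0.39462044 -0.56081857  0.77487869]
```

```bash
ls
```

```text
pics
```

View pics/scene0.png

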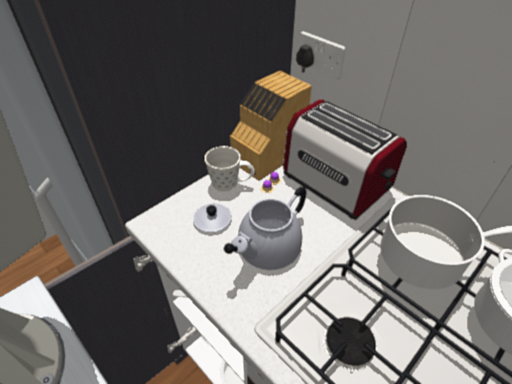

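View pics/side0.png

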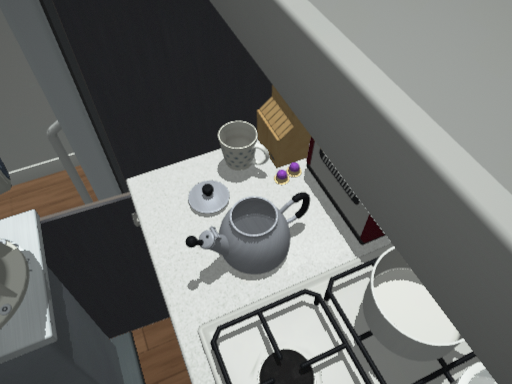

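The scene view shows the lid knob at (211,211), mouth centre about (272,213), ball about (230,247) and handle (299,199). In the side view these are at (208,190), (254,216), (192,241) and (301,205).

```bash
cat > h.py <<'E'
import numpy as np,cv2
def ray(c,p):
    d=c['R'].T@np.linalg.inv(c['mtx'])@np.array([p[0],p[1],1.]);return -c['R'].T@c['t'],d/np.linalg.norm(d)
def onz(c,p,z):
    o,d=ray(c,p);return o+d*(z-o[2])/d[2]
def tri(cs,ps):
    A=np.zeros((3,3));b=np.zeros(3);R=[ray(c,p) for c,p in zip(cs,ps)]
    for o,d in R:
        M=np.eye(3)-np.outer(d,d);A+=M;b+=M@o
    X=np.linalg.solve(A,b);return X,[np.linalg.norm((np.eye(3)-np.outer(d,d))@(X-o)) for o,d in R]
def proj(c,X):
    q=c['mtx']@(c['R']@np.array(X)+c['t']);return q[:2]/q[2]
def blob(im,p,r=14,th=45):
    m=(im.max(2)<th).astype(np.uint8);w=np.zeros_like(m);w[int(p[1])-r:int(p[1])+r+1,int(p[0])-r:int(p[0])+r+1]=1
    n,l,s,c=cv2.connectedComponentsWithStats(m*w)
    i=1+np.argmax(s[1:,4]);return c[i],s[i]
E
python3 - <<'E'
from plant import optics
from h import *
cs=[optics.calibration(n) for n in ('scene','side')];ims=[cv2.imread(f'pics/{n}0.png') for n in ('scene','side')]
for nm,ps in dict(knob=[(211,211),(208,190)],ball=[(230,247),(192,241)]).items():
    q=[blob(i,p) for i,p in zip(ims,ps)];print(nm,q,tri(cs,[a[0] for a in q]))
print('mouth',tri(cs,[(272,213),(254,216)]),onz(cs[0],(272,213),.108),onz(cs[1],(254,216),.108))
a=cv2.resize(ims[0][185:275,215:315],None,fx=5,fy=5,interpolation=2)[:450,:500];b=cv2.resize(ims[1][185:275,185:285],None,fx=5,fy=5,interpolation=2)
cv2.imwrite('pics/c.png',cv2.resize(np.hstack([a,b]),(800,360)))
E
```

```text
knob [(array([211.22413793, 210.84482759]), array([207, 207,   9,   9,  58], dtype=int32)), (array([207.25287356, 189.79310345]), array([203, 185,  10,  11,  87], dtype=int32))] (array([0.5233322 , 0.01393724, 0.03619238]), [np.float64(0.000292105055065985), np.float64(0.00029210505506600706)])
ball [(array([229.89855072, 248.42028986]), array([225, 245,  12,   8,  69], dtype=int32)), (array([192.76521739, 241.48695652]), array([186, 236,  17,  11, 115], dtype=int32))] (array([ 0.44447344, -0.14932101,  0.11582843]), [np.float64(7.0993658707151e-05), np.float64(7.099365870709863e-05)])
mouth (array([ 0.5690159 , -0.14327641,  0.11604755]), [np.float64(0.0010988275628529122), np.float64(0.0010988275628529048)]) [ 0.57495006 -0.13712222  0.108     ] [ 0.57092716 -0.13948986  0.108     ]
```

View pics/c.png

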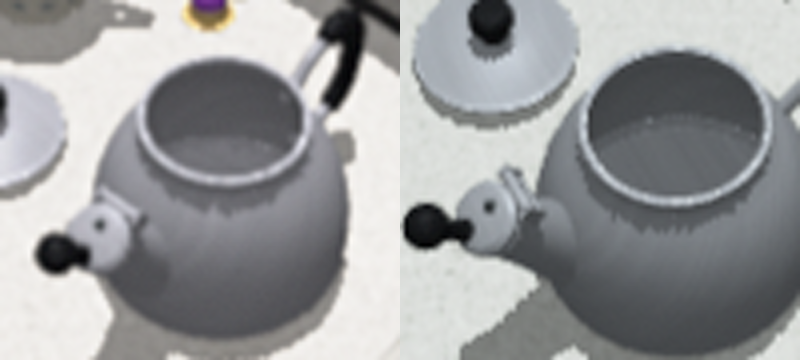

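The crop shows the open rim as a bright ring, the shut flap to its left, and the ball on its neck beyond it. Next I'll fit the rim ring.

Run:
```python
from plant import optics
from h import *
from scipy.optimize import least_squares
for n,c0,ax in (('scene',(271,215.2),(21,15.4)),('side',(253.9,216.7),(23.4,19))):
    c=optics.calibration(n);g=cv2.imread(f'pics/{n}0.png').mean(2).astype(np.float32)
    P=[]
    for t in np.linspace(0,2*np.pi,72,endpoint=False):
        k=np.arange(.86,1.14,.01);x=np.float32(c0[0]+ax[0]*k*np.cos(t));y=np.float32(c0[1]+ax[1]*k*np.sin(t))
        v=cv2.remap(g,x[None],y[None],1)[0];i=v.argmax()
        if v[i]>150:P.append(onz(c,(x[i],y[i]),.108)[:2])
    P=np.array(P);f=lambda p:np.hypot(*(P-p[:2]).T)-p[2]
    r=least_squares(f,[.572,-.138,.045],loss='soft_l1',f_scale=.001);print(n,len(P),r.x,np.abs(r.fun).mean())
```

```text
scene 72 [ 0.57323811 -0.13487241  0.04607449] 0.0009351639777285236
side 72 [ 0.57176629 -0.13503932  0.04632269] 0.000930919492558893
```

Run:
```python
from plant import optics
from h import *
a,b=optics.calibration('scene'),optics.calibration('side')
print(onz(a,(224,155),.093),onz(b,(238,130),.093), 'mug')
print(onz(a,(267,190),.0),onz(b,(281,182),0))
```

```text
[0.64189254 0.09914411 0.093     ] [0.63930478 0.10682164 0.093     ] mug
[ 0.69910943 -0.00414479  0.        ] [ 0.69760032 -0.00859586  0.        ]
```

Call:
apply_moves([
  [[19,31,0],[0,0,0]],
  [[19,31,0],[0,0,0]],
  [[19,31,0],[0,0,0]],
  [[19,31,0],[0,0,0]],
  [[19,31,0],[0,0,0]],
  [[19,31,0],[0,0,0]],
  [[19,31,0],[0,0,0]],
  [[19,31,0],[0,0,0]],
], claw=100)

```text
t: 0.77
eef_pos: [0.3139, -0.3232, 0.2312]
eef_rot: [[0.975, 0.222, -0.0], [0.222, -0.975, 0.0], [-0.0, -0.0, -1.0]]
ft_force: [1.5, -0.5, 0.8]
width: 0.0855
finger_force: 0.0
```

Call:
apply_moves([
  [[21,33.7,-2],[0,0,0]],
  [[21,33.7,-2],[0,0,0]],
  [[21,33.7,-2],[0,0,0]],
  [[21,33.7,-2],[0,0,0]],
  [[21,33.7,-2],[0,0,0]],
  [[21,33.7,-2],[0,0,0]],
  [[21,33.7,-2],[0,0,0]],
  [[21,33.7,-2],[0,0,0]],
])

```text
t: 1.43
eef_pos: [0.4901, -0.0404, 0.2144]
eef_rot: [[0.975, 0.223, -0.0], [0.223, -0.975, -0.0], [-0.0, 0.0, -1.0]]
ft_force: [0.8, -0.6, 0.3]
width: 0.0853
finger_force: 0.0
```

Call:
apply_moves([
  [[4,6.3,-5],[0,0,0]],
  [[4,6.3,-5],[0,0,0]],
  [[4,6.3,-5],[0,0,0]],
  [[4,6.3,-5],[0,0,0]],
  [[4,6.3,-5],[0,0,0]],
])

```text
t: 1.85
eef_pos: [0.529, 0.0204, 0.1641]
eef_rot: [[0.975, 0.224, -0.002], [0.224, -0.975, -0.0], [-0.002, -0.0, -1.0]]
ft_force: [-0.7, -1.1, 0.3]
width: 0.0853
finger_force: 0.0
```

Run:
```python
from plant import manip,optics
from h import *
optics.capture('side')
c=optics.calibration('wrist');im=optics.capture('wrist')[:,:,::-1].copy();s=manip.observe();print(s['eef_pos'],s['ft_force'])
p=proj(c,(.523,.014,.036));print(p)
cv2.imwrite('pics/w1.png',im)
q=blob(im,p,60);print(q,onz(c,q[0],.036),-c['R'].T@c['t'])
```

```text
[0.5293007  0.01951184 0.1651804 ] [-0.30502824 -0.24589803  0.19847547]
[263.44370572 187.03916003]
(array([258.55125725, 185.77562863]), array([246, 173,  26,  26, 517], dtype=int32)) [0.52318718 0.01869144 0.036     ] [0.60891338 0.04015312 0.30748353]
```

View pics/w1.png

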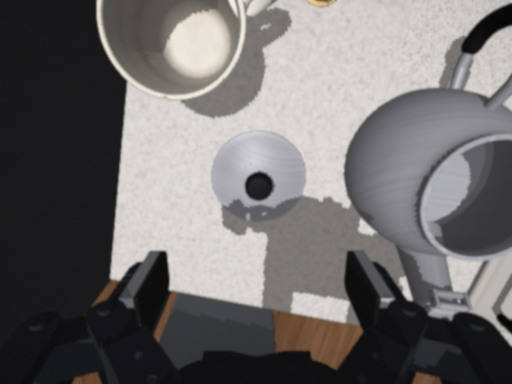

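The wrist view has the knob at (258,186), midway between the fingers at about column 257. The kettle mouth is at the right and the mug at the top left. I'll descend in two steps.

Call:
apply_moves([
  [[-0.6,-0.2,-4],[0,0,0]],
  [[-0.6,-0.2,-8],[0,0,0]],
  [[-0.6,-0.2,-10],[0,0,0]],
  [[-0.6,-0.2,-10],[0,0,0]],
  [[-0.6,-0.2,-10],[0,0,0]],
])

```text
t: 2.37
eef_pos: [0.5231, 0.0174, 0.0649]
eef_rot: [[0.975, 0.221, -0.001], [0.221, -0.975, -0.0], [-0.001, -0.0, -1.0]]
ft_force: [-0.1, -0.2, 0.1]
width: 0.0852
finger_force: 0.0
```

Run:
```python
from plant import manip,optics
from h import *
c=optics.calibration('wrist');im=optics.capture('wrist')[:,:,::-1].copy();s=manip.observe();print(s['eef_pos'],s['ft_force'])
p=proj(c,(.523,.017,.036));print(p)
q=blob(im,p,40);print(q,onz(c,q[0],.038))
```

```text
[0.52434714 0.01765157 0.06598849] [-0.03078794  0.89757375  1.05579838]
[260.52717719 227.22139439]
(array([257.71418338, 227.11676218]), array([ 238,  206,   40,   43, 1396], dtype=int32)) [0.52362305 0.01891538 0.038     ]
```

Call:
apply_moves([
  [[0,0.1,-2],[0,0,0]],
  [[0,0.1,-4.2],[0,0,0]],
  [[0,0.1,-4.2],[0,0,0]],
  [[0,0.1,-4.2],[0,0,0]],
])

```text
t: 2.75
eef_pos: [0.5242, 0.0192, 0.0239]
eef_rot: [[0.975, 0.223, 0.001], [0.223, -0.975, 0.0], [0.001, 0.0, -1.0]]
ft_force: [0.1, 0.2, 1.1]
width: 0.0852
finger_force: 0.0
```

Call:
apply_moves([
  [[0,0,0],[0,0,0]],
  [[0,0,0],[0,0,0]],
  [[0,0,0],[0,0,0]],
  [[0,0,0],[0,0,0]],
  [[0,0,0],[0,0,0]],
  [[0,0,0],[0,0,0]],
  [[0,0,0],[0,0,0]],
  [[0,0,0],[0,0,0]],
], claw=0, newtons=40)

```text
t: 3.42
eef_pos: [0.524, 0.0195, 0.0233]
eef_rot: [[0.975, 0.223, 0.001], [0.223, -0.975, -0.0], [0.001, 0.0, -1.0]]
ft_force: [-2.2, -0.5, 9.5]
width: 0.0236
finger_force: 38.8
```

Call:
apply_moves([
  [[0,0,0.4],[0,0,0]],
  [[0,0,0.8],[0,0,0]],
  [[0,0,1.2],[0,0,0]],
  [[0,0,1.2],[0,0,0]],
  [[0,0,1.2],[0,0,0]],
])

```text
t: 3.83
eef_pos: [0.5238, 0.0195, 0.0348]
eef_rot: [[0.975, 0.223, 0.001], [0.223, -0.975, 0.0], [0.001, 0.0, -1.0]]
ft_force: [0.1, -0.2, -1.6]
width: 0.0235
finger_force: 39.5
```

Run:
```python
from plant import manip,optics
from h import *
s=manip.observe();print(s['eef_pos'],s['ft_force'],s['width'],s['finger_force'])
a=optics.capture('wrist')[:,:,::-1];b=optics.capture('side')[130:290,110:320,::-1]
b=cv2.resize(b,(504,384));cv2.imwrite('pics/g1.png',cv2.resize(np.hstack([a,b]),(800,304)))
```

```text
[0.52376279 0.01948089 0.03479784] [ 0.14313312 -0.17083319 -1.62452057] 0.023498560992140764 39.476335589381506
```

View pics/g1.png

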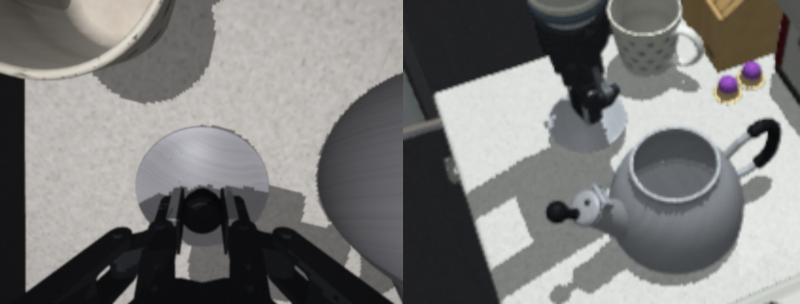

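Lid is held: weight 1.6 N, level, 12 mm off the worktop. I'll lift it and move to where the wrist camera looks straight into the mouth.

Call:
apply_moves([
  [[0,0,3],[0,0,0]],
  [[0,0,6.5],[0,0,0]],
  [[0,0,10],[0,0,0]],
  [[0,0,14],[0,0,0]],
  [[0,-2,17.5],[0,0,0]],
  [[-1,-5,18.5],[0,0,0]],
  [[-2,-8.5,18.5],[0,0,0]],
  [[-2.4,-12,18.5],[0,0,0]],
])

```text
t: 4.6
eef_pos: [0.4988, -0.1014, 0.2206]
eef_rot: [[0.974, 0.224, 0.001], [0.224, -0.974, -0.0], [0.001, 0.001, -1.0]]
ft_force: [-0.1, -0.5, -2.5]
width: 0.0236
finger_force: 39.9
```

Call:
apply_moves([
  [[0,-1.5,0],[0,0,0]],
  [[0,-2.5,0],[0,0,0]],
  [[0,-2.8,0],[0,0,0]],
  [[0,-2.8,0],[0,0,0]],
  [[0,-2.8,0],[0,0,0]],
])

```text
t: 5.02
eef_pos: [0.4995, -0.1277, 0.2192]
eef_rot: [[0.975, 0.223, -0.001], [0.223, -0.975, 0.001], [-0.0, -0.001, -1.0]]
ft_force: [-0.7, 0.8, -1.9]
width: 0.0237
finger_force: 39.9
```

Run:
```python
from plant import manip,optics
from h import *
c=optics.calibration('wrist');im=optics.capture('wrist')[:,:,::-1].copy();s=manip.observe();print(s['eef_pos'],s['ft_force'],s['width'])
np.savez('w2.npz',**c)
print(proj(c,(.5725,-.132,.108)),-c['R'].T@c['t'])
for a in (0,1.57,3.14,4.71):print(proj(c,(.5725+.047*np.cos(a),-.132+.047*np.sin(a),.108)))
cv2.imwrite('pics/w2.png',im)
```

```text
[ 0.49957569 -0.12751461  0.21920819] [-0.15022301 -0.09098311 -0.72450268] 0.023361201088030636
[285.15316154 101.06496158] [ 0.57936056 -0.10752642  0.36191006]
[301.12093474  36.97347507]
[226.83127428  87.03188595]
[270.92129203 157.82132827]
[341.87494552 114.81329721]
```

View pics/w2.png

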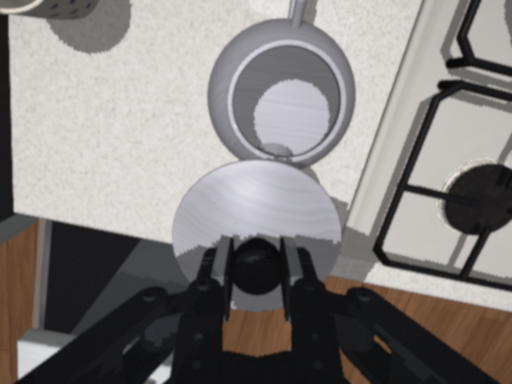

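The rim ring is centred near (291,100) and the held lid's knob is at (257,266). I'll measure both in this camera and take the difference.

Run:
```python
from h import *
from scipy.optimize import least_squares
c=dict(np.load('w2.npz'));im=cv2.imread('pics/w2.png');g=im.mean(2).astype(np.float32)
P=[]
for t in np.deg2rad(np.arange(-205,26,4)):
    k=np.arange(54,68,.25);x=np.float32(291.5+k*np.cos(t));y=np.float32(100+k*np.sin(t))
    v=cv2.remap(g,x[None],y[None],1)[0];i=v.argmax()
    P.append(onz(c,(x[i],y[i]),.108)[:2])
P=np.array(P)
r=least_squares(lambda p:np.hypot(*(P-p[:2]).T)-p[2],[.572,-.138,.045],loss='soft_l1',f_scale=.001);print(r.x,np.abs(r.fun).mean())
q=blob(im,(257,266),27,25);print(q,onz(c,q[0],.232))
# flange extremes at z = TCP-.0233+.012
for p in ((173,238),(341,238),(257,160)):print(onz(c,p,.2085))
```

```text
[ 0.5651597  -0.13982963  0.05189411] 0.001907947972191053
(array([257.67135325, 267.3897188 ]), array([ 230,  239,   55,   55, 2276], dtype=int32)) [ 0.49761007 -0.12665665  0.232     ]
[ 0.49063964 -0.08015222  0.2085    ]
[ 0.51148542 -0.1708766   0.2085    ]
[ 0.54414115 -0.11564438  0.2085    ]
```

Run:
```python
from h import *
from scipy.optimize import least_squares
c=dict(np.load('w2.npz'));im=cv2.imread('pics/w2.png');g=im.mean(2).astype(np.float32)
P=[];L=[]
for t in np.deg2rad(np.arange(-205,26,5)):
    k=np.arange(50,70,.25);x=np.float32(291.5+k*np.cos(t));y=np.float32(100+k*np.sin(t))
    v=cv2.remap(g,x[None],y[None],1)[0];d=np.gradient(cv2.GaussianBlur(v[None],(9,1),2)[0]);i=d.argmax()
    L.append((int(np.rad2deg(t)),float(k[i]),int(v[i+6] if i+6<80 else 0)));P.append(onz(c,(x[i],y[i]),.106)[:2])
print(L)
P=np.array(P)
r=least_squares(lambda p:np.hypot(*(P-p[:2]).T)-p[2],[.572,-.138,.045],loss='soft_l1',f_scale=.0005);print(r.x,r.fun.round(4))
```

```text
[(-205, 60.75, 218), (-200, 60.5, 194), (-195, 60.25, 192), (-190, 60.0, 194), (-185, 60.0, 196), (-180, 59.75, 198), (-175, 59.5, 200), (-170, 59.25, 203), (-165, 59.0, 202), (-160, 58.75, 206), (-155, 58.5, 201), (-150, 58.25, 205), (-145, 58.0, 207), (-140, 57.75, 203), (-135, 57.75, 206), (-130, 57.5, 205), (-125, 57.25, 204), (-119, 57.0, 202), (-115, 56.75, 200), (-110, 56.5, 196), (-105, 56.25, 194), (-100, 55.75, 186), (-95, 55.75, 191), (-90, 55.5, 191), (-85, 55.0, 188), (-80, 54.75, 187), (-75, 54.25, 189), (-70, 53.75, 198), (-65, 53.25, 183), (-59, 52.75, 181), (-55, 52.25, 182), (-50, 51.75, 179), (-45, 51.5, 179), (-40, 51.0, 180), (-35, 68.75, 0), (-29, 68.0, 211), (-25, 67.0, 213), (-20, 66.0, 208), (-14, 65.25, 205), (-10, 64.5, 203), (-5, 64.0, 211), (0, 63.5, 208), (5, 63.0, 203), (10, 62.75, 206), (14, 62.5, 203), (20, 62.25, 204), (25, 62.5, 201)]
[ 0.56679799 -0.13936954  0.04916277] [-0.0026 -0.0021 -0.0016 -0.0012 -0.0006 -0.0002  0.0001  0.0004  0.0006
  0.0008  0.0009  0.001   0.001   0.001   0.0012  0.001   0.0009  0.0007
  0.0005  0.0003 -0.     -0.0005 -0.0006 -0.001  -0.0015 -0.0018 -0.0024
 -0.0029 -0.0035 -0.004  -0.0046 -0.0051 -0.0056 -0.0061  0.0063  0.0056
  0.0048  0.0039  0.0032  0.0025  0.0019  0.0013  0.0007  0.0002 -0.0003
 -0.0009 -0.0011]
```

Run:
```python
from h import *
from scipy.optimize import least_squares
c=dict(np.load('w2.npz'));im=cv2.imread('pics/w2.png');g=im.mean(2).astype(np.float32)
P=[];L=[]
for t in np.deg2rad(np.arange(-205,26,5)):
    k=np.arange(46,61,.25);x=np.float32(286+k*np.cos(t));y=np.float32(99.5+k*np.sin(t))
    v=cv2.remap(g,x[None],y[None],1)[0];d=np.gradient(cv2.GaussianBlur(v[None],(9,1),2)[0]);i=d.argmax()
    L.append(float(k[i]));P.append(onz(c,(x[i],y[i]),.108)[:2])
print(L)
P=np.array(P)
r=least_squares(lambda p:np.hypot(*(P-p[:2]).T)-p[2],[.572,-.138,.045],loss='soft_l1',f_scale=.0005);print(r.x,r.fun.round(4))
```

```text
[55.75, 55.5, 55.0, 54.5, 54.5, 54.25, 54.0, 53.75, 53.5, 53.5, 53.5, 53.25, 53.25, 53.25, 53.5, 53.5, 53.75, 53.75, 54.0, 54.25, 54.25, 54.5, 54.75, 55.0, 55.25, 55.25, 55.25, 55.5, 55.25, 55.5, 55.25, 55.25, 55.25, 55.25, 55.0, 55.0, 55.0, 54.75, 54.75, 54.75, 54.5, 54.5, 54.5, 54.5, 54.5, 54.75, 54.75]
[ 0.57037133 -0.13326028  0.04304786] [-0.      0.0001 -0.0001 -0.0002  0.      0.0001  0.0001  0.     -0.
  0.      0.0001 -0.     -0.     -0.0001  0.0001 -0.      0.0001 -0.
  0.      0.0001 -0.0001 -0.      0.      0.0001  0.0001  0.     -0.
  0.0001 -0.0001  0.     -0.0001 -0.0001 -0.      0.     -0.0001  0.
  0.0001 -0.      0.0001  0.0001 -0.     -0.      0.     -0.     -0.0001
  0.0001 -0.    ]
```

Clean fit: mouth centre (0.5704,−0.1333) with r 43.0 mm, exactly as specified. Lid centre is (0.4977,−0.1264), so the shift is (+7.3, −0.7) cm.

Call:
apply_moves([
  [[2.5,-0.2,0],[0,0,0]],
  [[5,-0.5,0],[0,0,0]],
  [[7,-0.7,0],[0,0,0]],
  [[7.3,-0.7,-1.5],[0,0,0]],
  [[7.3,-0.7,-4],[0,0,0]],
  [[7.3,-0.7,-6.5],[0,0,0]],
  [[7.3,-0.7,-8.1],[0,0,0]],
  [[7.3,-0.7,-8.2],[0,0,0]],
])

```text
t: 5.73
eef_pos: [0.5704, -0.1337, 0.1339]
eef_rot: [[0.974, 0.224, -0.006], [0.224, -0.975, 0.002], [-0.005, -0.003, -1.0]]
ft_force: [-0.2, -0.5, -1.3]
width: 0.0235
finger_force: 39.9
```

Call:
apply_moves([
  [[0,0,-0.2],[0,0,0]],
  [[0,0,-0.4],[0,0,0]],
  [[0,0,-0.6],[0,0,0]],
  [[0,0,-0.8],[0,0,0]],
  [[0,0,-0.8],[0,0,0]],
])

```text
t: 6.15
eef_pos: [0.5729, -0.1355, 0.13]
eef_rot: [[0.975, 0.223, 0.001], [0.223, -0.975, -0.0], [0.001, 0.0, -1.0]]
ft_force: [0.2, -0.0, -0.9]
width: 0.0235
finger_force: 39.9
```

Call:
apply_moves([
  [[0,0,-0.2],[0,0,0]],
  [[0,0,-0.4],[0,0,0]],
  [[0,0,-0.5],[0,0,0]],
  [[0,0,-0.6],[0,0,0]],
  [[0,0,-0.6],[0,0,0]],
  [[0,0,-0.6],[0,0,0]],
])

```text
t: 6.65
eef_pos: [0.5725, -0.1355, 0.1235]
eef_rot: [[0.975, 0.223, -0.0], [0.223, -0.975, 0.0], [-0.0, -0.0, -1.0]]
ft_force: [-0.7, -1.5, -1.6]
width: 0.0241
finger_force: 39.9
```

Call:
apply_moves([
  [[0,0,-0.1],[0,0,0]],
  [[0,0,-0.15],[0,0,0]],
  [[0,0,-0.2],[0,0,0]],
  [[0,0,-0.2],[0,0,0]],
  [[0,0,-0.2],[0,0,0]],
])

```text
t: 7.07
eef_pos: [0.5726, -0.1355, 0.1215]
eef_rot: [[0.975, 0.223, 0.0], [0.223, -0.975, -0.0], [0.0, 0.0, -1.0]]
ft_force: [-0.0, -0.1, -1.9]
width: 0.0238
finger_force: 39.9
```

Call:
apply_moves([
  [[0,0,-0.05],[0,0,0]],
  [[0,0,-0.1],[0,0,0]],
  [[0,0,-0.1],[0,0,0]],
  [[0,0,-0.1],[0,0,0]],
])

```text
t: 7.4
eef_pos: [0.5727, -0.1355, 0.1213]
eef_rot: [[0.975, 0.223, 0.0], [0.223, -0.975, -0.0], [0.0, 0.0, -1.0]]
ft_force: [-3.2, 1.2, 6.6]
width: 0.0234
finger_force: 40.6
```

Call:
apply_moves([
  [[0,0,-0.05],[0,0,0]],
  [[0,0,-0.1],[0,0,0]],
  [[0,0,-0.1],[0,0,0]],
  [[0,0,-0.1],[0,0,0]],
])

```text
t: 7.73
eef_pos: [0.5727, -0.1355, 0.1212]
eef_rot: [[0.975, 0.223, 0.001], [0.223, -0.975, -0.0], [0.001, 0.0, -1.0]]
ft_force: [-6.0, 2.7, 16.4]
width: 0.024
finger_force: 41.4
```

Call:
apply_moves([
  [[0,0,0.15],[0,0,0]],
  [[0,0,0.15],[0,0,0]],
])

```text
t: 7.9
eef_pos: [0.5728, -0.1356, 0.1215]
eef_rot: [[0.975, 0.223, 0.001], [0.223, -0.975, -0.0], [0.001, 0.0, -1.0]]
ft_force: [0.8, -0.2, -1.4]
width: 0.0238
finger_force: 40.0
```

Call:
apply_moves([
  [[0,0,0],[0,0,0]],
  [[0,0,0],[0,0,0]],
  [[0,0,0],[0,0,0]],
  [[0,0,0],[0,0,0]],
  [[0,0,0],[0,0,0]],
  [[0,0,0],[0,0,0]],
], claw=70)

```text
t: 8.4
eef_pos: [0.5726, -0.1355, 0.1209]
eef_rot: [[0.975, 0.223, -0.0], [0.223, -0.975, 0.0], [-0.0, -0.0, -1.0]]
ft_force: [0.0, -0.4, -1.0]
width: 0.06
finger_force: 0.0
```

Call:
apply_moves([
  [[0,0,2],[0,0,0]],
  [[0,0,5],[0,0,0]],
  [[0,0,9],[0,0,0]],
  [[-2,0,11],[0,0,0]],
  [[-5,0,11],[0,0,0]],
  [[-7,0,11],[0,0,0]],
  [[-7,0,11],[0,0,0]],
  [[-7,0,11],[0,0,0]],
])

```text
t: 9.07
eef_pos: [0.5021, -0.1356, 0.2314]
eef_rot: [[0.975, 0.222, 0.001], [0.222, -0.975, -0.0], [0.001, 0.0, -1.0]]
ft_force: [0.2, -0.1, 0.1]
width: 0.0599
finger_force: 0.0
```

Run:
```python
from plant import manip,optics
from h import *
c=optics.calibration('wrist');a=optics.capture('wrist')[:,:,::-1].copy();s=manip.observe();print(s['eef_pos'],s['ft_force'],s['width'])
np.savez('w3.npz',**c);cv2.imwrite('pics/w3.png',a)
S=optics.capture('scene')[:,:,::-1];D=optics.capture('side')[:,:,::-1];cv2.imwrite('pics/s3.png',S);cv2.imwrite('pics/d3.png',D)
x=cv2.resize(S[180:280,210:320],(422,384));y=cv2.resize(D[180:280,180:290],(422,384))
cv2.imwrite('pics/m3.png',cv2.resize(np.vstack([np.hstack([x,y]),cv2.copyMakeBorder(a,0,0,0,332,0)]),(660,600)))
```

```text
[ 0.50299923 -0.13564934  0.23135432] [ 0.05734754 -0.13827814  0.58817798] 0.05981321568085368
```

View pics/m3.png

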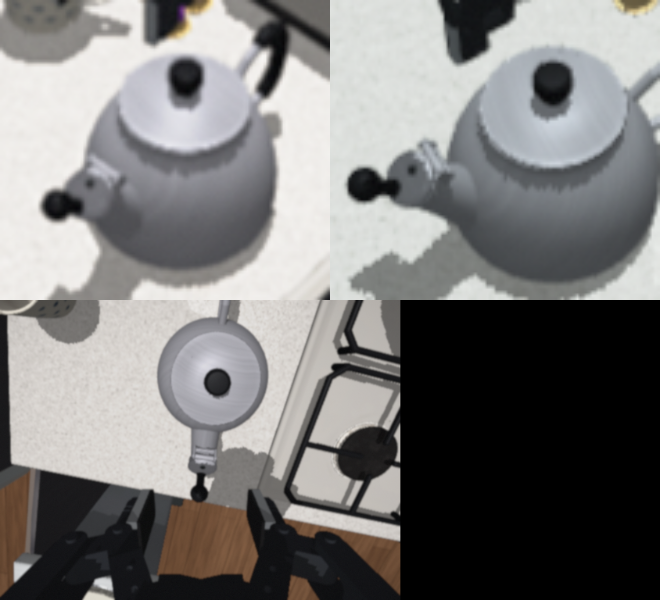

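The lid sits level on the rim in both views. The flap is shut, and the ball is at about (255,248) in the wrist view.

Run:
```python
from h import *
c=dict(np.load('w3.npz'));im=cv2.imread('pics/w3.png')
k=blob(im,(278,105),22,45);b=blob(im,(255,248),16,40)
print(k,onz(c,k[0],.134),b)
# ball only: lower large part via erosion
m=(im.max(2)<45).astype(np.uint8);m[:230]=0;m[268:]=0;m[:,:238]=0;m[:,272:]=0
m=cv2.morphologyEx(m,cv2.MORPH_OPEN,cv2.getStructuringElement(2,(15,15)))
yx=np.argwhere(m);print(yx.mean(0),yx.min(0),yx.max(0),onz(c,yx.mean(0)[::-1],.117))
```

```text
(array([279.36326531, 106.96530612]), array([262,  89,  32,  33, 490], dtype=int32)) [ 0.57043691 -0.13549546  0.134     ] (array([254.64324324, 245.71891892]), array([245, 232,  20,  26, 370], dtype=int32))
[247.20552147 254.47852761] [237 245] [257 264] [ 0.44093261 -0.14545665  0.117     ]
```

Ball at (0.441,−0.1455), exactly 130 mm from the axis as specified. I'll align the closing line with the kettle's y (turn −7.5°) and come down over it.

Call:
apply_moves([
  [[-3,-0.5,0],[0,0,-4]],
  [[-6.2,-1,-2],[0,0,-7.5]],
  [[-6.2,-1,-5],[0,0,-7.5]],
  [[-6.2,-1,-8],[0,0,-7.5]],
  [[-6.2,-1,-8],[0,0,-7.5]],
  [[-6.2,-1,-8],[0,0,-7.5]],
])

```text
t: 9.72
eef_pos: [0.4403, -0.1453, 0.1502]
eef_rot: [[0.996, 0.094, -0.003], [0.094, -0.996, 0.001], [-0.003, -0.001, -1.0]]
ft_force: [0.5, 0.2, -0.3]
width: 0.0601
finger_force: 0.0
```

Run:
```python
from plant import manip,optics
from h import *
c=optics.calibration('wrist');im=optics.capture('wrist')[:,:,::-1].copy();s=manip.observe();print(s['eef_pos'])
cv2.imwrite('pics/w4.png',im);p=proj(c,(.441,-.1455,.117));print(p)
m=(im.max(2)<45).astype(np.uint8);w=m*0;w[int(p[1])-45:int(p[1])+45,int(p[0])-40:int(p[0])+40]=1
m=cv2.morphologyEx(m*w,cv2.MORPH_OPEN,cv2.getStructuringElement(2,(21,21)))
yx=np.argwhere(m);print(yx.mean(0),yx.min(0),yx.max(0),onz(c,yx.mean(0)[::-1],.117))
```

```text
[ 0.44141226 -0.14561404  0.15142817]
[260.15844235 222.38060552]<stdin>:7: RuntimeWarning: Mean of empty slice.
  ret = um.true_divide(
Traceback (most recent call last):
ValueError: zero-size array to reduction operation minimum which has no identity
```

View pics/w4.png

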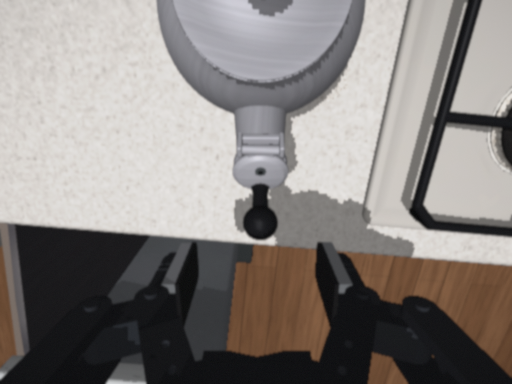

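The ball is at (260,221), predicted (260,222), and the spout is in line with the fingers. I'll descend and pinch.

Call:
apply_moves([
  [[0,0,-2],[0,0,0]],
  [[0,0,-4],[0,0,0]],
  [[0,0,-5],[0,0,0]],
  [[0,0,-5],[0,0,0]],
  [[0,0,-5],[0,0,0]],
])

```text
t: 10.18
eef_pos: [0.4414, -0.1457, 0.1018]
eef_rot: [[0.996, 0.094, 0.0], [0.094, -0.996, -0.0], [0.0, 0.0, -1.0]]
ft_force: [-0.1, 0.6, -1.1]
width: 0.0598
finger_force: 0.0
```

Call:
apply_moves([
  [[0,0,0],[0,0,0]],
  [[0,0,0],[0,0,0]],
  [[0,0,0],[0,0,0]],
  [[0,0,0],[0,0,0]],
  [[0,0,0],[0,0,0]],
  [[0,0,0],[0,0,0]],
  [[0,0,0],[0,0,0]],
], claw=0, newtons=30)

```text
t: 10.77
eef_pos: [0.4412, -0.1458, 0.1017]
eef_rot: [[0.996, 0.094, 0.001], [0.094, -0.996, -0.0], [0.001, 0.001, -1.0]]
ft_force: [-0.9, 0.2, 6.7]
width: 0.0199
finger_force: 29.2
```

Width is 19.9 mm, under the 22 mm ball, with an upward push, so the pinch is above the equator. I'll reopen slightly, go 4 mm lower and pinch again.

Call:
apply_moves([
  [[0,0,0],[0,0,0]],
  [[0,0,0],[0,0,0]],
  [[0,0,0],[0,0,0]],
  [[0,0,-0.2],[0,0,0]],
  [[0,0,-0.4],[0,0,0]],
  [[0,0,-0.4],[0,0,0]],
  [[0,0,-0.4],[0,0,0]],
], claw=45)

```text
t: 11.35
eef_pos: [0.4403, -0.1455, 0.0967]
eef_rot: [[0.996, 0.094, -0.001], [0.094, -0.996, 0.0], [-0.001, -0.0, -1.0]]
ft_force: [1.2, -0.4, 0.4]
width: 0.0388
finger_force: 0.0
```

Call:
apply_moves([
  [[0,0,0],[0,0,0]],
  [[0,0,0],[0,0,0]],
  [[0,0,0],[0,0,0]],
  [[0,0,0],[0,0,0]],
  [[0,0,0],[0,0,0]],
  [[0,0,0],[0,0,0]],
  [[0,0,0],[0,0,0]],
], claw=0, newtons=30)

```text
t: 11.93
eef_pos: [0.4406, -0.1456, 0.097]
eef_rot: [[0.996, 0.094, 0.0], [0.094, -0.996, -0.0], [0.0, 0.0, -1.0]]
ft_force: [-1.1, -1.7, 1.5]
width: 0.0198
finger_force: 29.2
```

Same width with hardly any side force, so the offset is systematic and the grip is good. Now along the arc, first to about 18°.

Call:
apply_moves([
  [[0.05,0,0.35],[0,0,0]],
  [[0.13,0.01,0.69],[0,0,0]],
  [[0.24,0.02,1.03],[0,0,0]],
  [[0.37,0.03,1.36],[0,0,0]],
  [[0.37,0.03,1.36],[0,0,0]],
  [[0.37,0.03,1.36],[0,0,0]],
])

```text
t: 12.43
eef_pos: [0.444, -0.1451, 0.1107]
eef_rot: [[0.996, 0.094, -0.0], [0.094, -0.996, 0.0], [-0.0, -0.0, -1.0]]
ft_force: [-1.7, -2.1, -2.2]
width: 0.0199
finger_force: 29.5
```

Call:
apply_moves([
  [[0.16,0.02,0.31],[0,0,0]],
  [[0.34,0.04,0.62],[0,0,0]],
  [[0.55,0.06,0.91],[0,0,0]],
  [[0.77,0.08,1.18],[0,0,0]],
  [[1.02,0.1,1.43],[0,0,0]],
  [[1.28,0.13,1.66],[0,0,0]],
  [[1.28,0.13,1.66],[0,0,0]],
  [[1.28,0.13,1.66],[0,0,0]],
])

```text
t: 13.1
eef_pos: [0.4574, -0.1439, 0.1273]
eef_rot: [[0.996, 0.094, 0.0], [0.094, -0.996, -0.0], [0.0, 0.0, -1.0]]
ft_force: [-0.7, -0.1, -4.1]
width: 0.02
finger_force: 29.4
```

Run:
```python
from plant import manip,optics
from h import *
S=optics.capture('scene')[:,:,::-1];D=optics.capture('side')[:,:,::-1];cv2.imwrite('pics/s5.png',S);cv2.imwrite('pics/d5.png',D)
s=manip.observe();print(s['eef_pos'],s['ft_force'],s['width'],s['finger_force'],s['t'])
x=cv2.resize(S[170:280,210:320],(400,400));y=cv2.resize(D[170:280,180:290],(400,400))
cv2.imwrite('pics/m5.png',np.hstack([x,y]))
```

```text
[ 0.45717582 -0.14391398  0.12713765] [-0.47137963 -0.60385871 -3.9701201 ] 0.019491694440876013 29.424902200698853 13.2
```

View pics/m5.png

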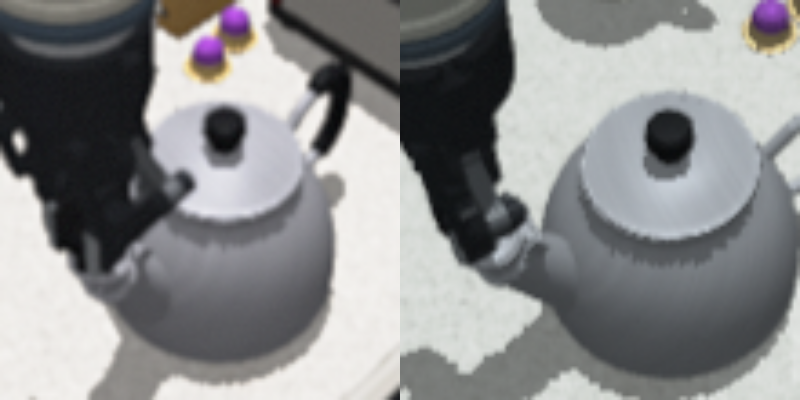

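The lid is untouched and level and the kettle hasn't moved. The flap region is partly hidden by the fingers. I'll hold, then check it in the wrist view.

Call:
apply_moves([
  [[0,0,0],[0,0,0]],
  [[0,0,0],[0,0,0]],
  [[0,0,0],[0,0,0]],
  [[0,0,0],[0,0,0]],
  [[0,0,0],[0,0,0]],
  [[0,0,0],[0,0,0]],
  [[0,0,0],[0,0,0]],
  [[0,0,0],[0,0,0]],
])

```text
t: 13.87
eef_pos: [0.4572, -0.1439, 0.1272]
eef_rot: [[0.996, 0.094, 0.0], [0.094, -0.996, 0.0], [0.0, -0.0, -1.0]]
ft_force: [1.4, 0.1, -5.6]
width: 0.02
finger_force: 29.5
```

Run:
```python
from plant import manip,optics
from h import *
c=optics.calibration('wrist');im=optics.capture('wrist')[:,:,::-1].copy()
D=cv2.imread('pics/d5.png')[205:260,180:235]
k=np.array([.5704,-.1333,0]);u=np.array([-.9956,-.0938,0])
print([proj(c,k+u*x+[0,0,z]).round() for x,z in((.113,.147),(.085,.112),(.130,.117))])
cv2.imwrite('pics/w6.png',np.hstack([im[100:340,140:380],cv2.resize(D,(240,240),interpolation=2)]).repeat(1,0))
cv2.imwrite('pics/w6.png',cv2.resize(cv2.imread('pics/w6.png'),(800,400)))
```

```text
[array([261., 271.]), array([260., 189.]), array([260., 267.])]
```

View pics/w6.png

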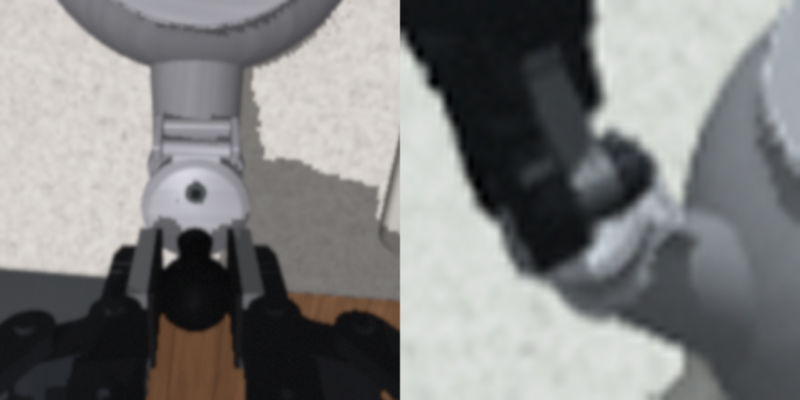

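The ball is pinched at about (257,274), where 45° puts it, and the side crop shows the flap lifted off the spout's mouth. The readings are steady, so I'm handing in.

```bash
python3 -c "
from plant import manip
print(manip.close_job())"
```

```text
the job is handed in; nothing more can be done
None
```

The lid is seated level on the kettle and released, and the gripper is still holding the whistle flap at about 45 degrees; the job is handed in, but no verdict came back.

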